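# Stand the toppled tissue box back up on its tray

### The arm

A 6-joint arm with a two-finger parallel gripper is mounted at the origin on the work surface. World frame = base frame: x ahead of the robot, y to its left, z up, the work surface at z = 0. Lengths are in mm, angles in rad, forces in N, time in s.
With the tool pointing down it reaches from about 400 to 925 mm from the base axis. Payload 12.5 kg.
Tool frame: the origin (TCP) lies on the centre line of the jaws, within the pads' length; the fingertips stand 19 mm ahead of it and the grasp point (between the pads) is the TCP; y points along the fingers, x is the direction in which the jaws open and shut, and the axes are right-handed (so a half turn about y gives the same grasp; the last joint's range is limited). The gripper opens to 95 mm and grips with 3 to 60 N. Pads are 20 mm wide; open, the fingers measure 119 mm over their backs; the gripper's body (75 mm by 180 mm) begins 59 mm behind the grasp point.
Start: joints at [-1.299, 0.491, 1.559, -0, 1.092, -0.106], TCP at [230.571, -580.932, 233.661] pointing down, gripper open.
Joint ranges: [-3.1, 3.1], [-0.84, 2.19], [0.05, 2.79], [-1.13, 4.28], [0.06, 2.93], [-2.69, 2.69]. Speed limits (rad/s): [2.22, 2.22, 2.79, 3.14, 3.14, 3.14].

### API

Orientations are given as [roll, pitch, yaw] about the fixed x, y, z axes, in that order (R = Rz(yaw) Ry(pitch) Rx(roll)).
In Python, from cell import env gives the robot as it stands. The module is installed in compiled form; this text tells all that it offers.
- The arm moves only by the tool move_arm, never from a script. Its argument "rows" is a list of rows, each an object of numbers: "tx", "ty", "tz": the shift along the tool's x, y, z in cm; "rx", "ry", "rz": the turn, a rotation vector about the tool's x, y, z in rad; "grip": the opening in per cent of the stroke, from 0 (shut) to 100 (fully open). In form: [{"tx": .., "ty": .., "tz": .., "rx": .., "ry": .., "rz": .., "grip": ..}, ...]. A call has 1 to 10 rows; each row shifts and turns the commanded pose from where the row before left it, along the tool's axes as they then stand; what a row does not reach is not made up. A row lasts 1/12 s, in which the tool goes at most 41.7 mm and 7.16 degrees, less where a joint would pass 70% of its speed; a pose out of reach is approached as far as the arm can. A call is refused whole if a number of a shift passes 4.17 or a number of a turn 0.125, either way. A call with a gripper value outside its range is refused whole. The fingers move at their own pace and stop on an object; the grip force is fixed at half the most. Time passes only in rows, so rows that do not move let the fingers close. It gives the time, the measured TCP pose, the force and the opening at its end, in the units of the state.
- env.state(): the state, without advancing time (a new reading comes with each control period).
- env.read_camera(name): name is "scene" or "top"; returns (picture, depth): 400x640x3 uint8, blue, green, red; 400x640 float32, mm along the optical axis (not along the pixel's ray), 0 where there is no reading.
- env.calibration(name): a dict with "vertical_fov" (degrees; the focal length in pixels is half the picture's height over the tangent of half this angle, whatever the lens; pixels are square), "cx", "cy" (the principal point, pixels), "eye" and "rotation" of the camera in the world. Camera axes: x right, y up, looking along -z (the intrinsics and any distortion apply to the point x, -y, -z); pixel columns grow to the right and rows downward; lengths in mm; the calibration is good to about 2 mm. A picture is of the moment at which its call begins. calibration takes no time and is no camera call.
- env.job_done(): hands the job in, once; it reports no verdict.
The state is a dict: "t": time; "joints": joint angles; "qvel": joint speeds; "tau": joint torques, N m; "eef_pos": TCP position; "tcp_rot": TCP orientation; "ft_force": force on the tool from outside, world axes, zero at the start; "moment": the same for the moment, N m; "opening": opening from 0.0 (shut) to 1.0 (fully open).
Only numpy, scipy, OpenCV 4.12 (cv2) and the standard library are available. Lean on these libraries where they do the work, as an engineer would, in place of code of your own. Each camera call takes 0.05 s, during which the arm holds its last target.

### The job

The tissue box has been knocked over onto its side on the ribbed display tray. Push it with the fingers so that it tips back up onto its base, slotted lid upwards, then push it along so that it stands in the middle of the tray and square with it. Do not pick the box up, leave everything else where it stands, and finish with the hand clear.

Things in the scene. Friction and masses are not known exactly. Their poses are not given: they have to be found in the camera images.
- tissue_box: Loose dark blue tinted acrylic box, about 0.45 kg: 200 mm long (its x), 120 deep (y), 100 high (z), flat solid walls. Origin: centre of its base; z from base to lid. The lid (z = 100) has a central slot 124 x 30 mm, 6 deep. At the start it lies on its side, y up, lid facing roughly world -y, base +y: 120 mm high, 100 wide, origin 60 mm above the tray. Standing, its origin is at the tray's top.
- heel_edge (a point): Middle of the long base edge (box y = -60 mm, z = 0) on which the box turns as it tips up; it lies on the tray at the start and should stay on it. The centre of mass is about 40 mm from the base, so once turned some 35 degrees about this edge the box drops onto its base. It slides on the tray if pushed low (friction about 0.75 on the tray).
- lid_edge (a point): Middle of the lid's long edge (box y = +60 mm, z = 100 mm) that is uppermost at the start, 120 mm above the tray; push just below it towards the base side to tip the box.
- tray: Fixed display tray: frosted ribbed acrylic plate 420 mm (its x) by 270 mm (its y), 8 thick, corners rounded to 60 mm, flat top 58 mm above the desk, on four chrome posts. Origin: on the desk under its middle; x along its long side, roughly away from the robot, z up. In place the box stands with its middle over this point, long sides along the tray's x.
- candle: Loose candle, a cube of small blue balls about 56 mm wide and 56 mm high, standing near the tray's far (+x) end. Origin at the centre of its underside. Bystander.
- bottle: Loose small pale bottle with a chrome cap, 42 mm in diameter and 98 mm high, standing near the tray's near (-x) end. Origin at the centre of its underside. Bystander.
- mug: Loose white mug, 80 mm in diameter and 92 mm high, handle at its +y, on the desk to the right (-y) of the tray. Origin at the centre of its underside. Bystander.
- pen_cup: Loose chrome pen cup, 72 mm in diameter and 95 mm high, pens standing to about 165 mm, on the desk to the right of the tray. Origin at the centre of its underside. Bystander.
- paperweight: Loose white pebble-shaped paperweight, 76 mm in diameter and 42 mm high, on the desk to the right of the tray. Origin at the centre of its underside. Bystander.
- mouse: Loose white computer mouse, 104 x 60 mm and 33 mm high, on the desk to the left (+y) of the tray. Origin at the centre of its underside. Bystander.
Mind the look-alikes: they are no part of the job. Of the things that look like the tissue_box, the smaller one is meant.

How it is judged (in metres and radians):
At the end, for the whole second after the job is handed in: The tissue box stands at rest on its base on the tray, lid up (within 3 degrees), its middle within 25 mm of the tray's middle both along and across the tray, its long sides within 10 degrees of the tray's (angle between tissue_box's own z axis and vertical below 0.06 rad and z of tissue_box in the frame of tray between 0.052 and 0.064 m and x of tissue_box in the frame of tray between -0.025 and 0.025 m and y of tissue_box in the frame of tray between -0.025 and 0.025 m and angle between the x axis of tissue_box and the x axis of tray, either way round below 0.175 rad and linear speed of tissue_box below 0.02 m/s); the robot touches nothing.
It fails at once if the tissue box is lifted: the base edge it turns on is more than 25 mm above the tray (z of heel_edge in the frame of tray above 0.083 m).
It fails at once if the ball candle is shifted by more than 20 mm or tipped (distance of candle from where it was at the start of the episode above 0.02 m or angle between candle's own z axis and vertical above 0.3 rad).
It fails at once if the small bottle is shifted by more than 20 mm or tipped (distance of bottle from where it was at the start of the episode above 0.02 m or angle between bottle's own z axis and vertical above 0.3 rad).
It fails at once if the mug or pen cup is shifted by more than 20 mm or tipped (distance of any of mug, pen_cup from where it was at the start of the episode above 0.02 m or angle between any of mug, pen_cup's own z axis and vertical above 0.3 rad).
It fails at once if the paperweight or mouse is shifted by more than 20 mm or tipped (distance of any of paperweight, mouse from where it was at the start of the episode above 0.02 m or angle between any of paperweight, mouse's own z axis and vertical above 0.3 rad).
It also fails if it takes over 51 s, if anything falls off the work surface, if the arm or the gripper's body presses on something with over 40 N, if the wrist force passes 120 N, or if a joint passes its speed limit or range.

## Working session

There is one attempt and no reset: what is moved stays moved. The work goes in short steps, Python scripts to look and compute and a tool call to move; the robot and the scene stay as the last step left them, time stands still between calls to the robot, and variables do not carry over. Pictures are saved under pics/ and viewed, and the job is handed in when it is done.

Besides the shell and the picture viewer there is one more tool, called after ">>>" as name([rows], argument=value, ...), one row to a line, values as JSON. move_arm: Moves the arm, as the interface text tells. Its arguments: {"type":"object","properties":{"rows":{"type":"array"}},"required":["rows"]}

```bash
mkdir -p pics; cat > h.py <<'E'
import numpy as np,cv2
from cell import env
def px2w(name,u,v,d):
    c=env.calibration(name);f=200/np.tan(np.radians(c['vertical_fov']/2))
    p=np.array([(u-c['cx'])/f*d,-(v-c['cy'])/f*d,-d])
    return np.array(c['rotation']).reshape(3,3)@p+np.array(c['eye'])
def w2px(name,p):
    c=env.calibration(name);f=200/np.tan(np.radians(c['vertical_fov']/2))
    q=np.array(c['rotation']).reshape(3,3).T@(np.array(p,float)-np.array(c['eye']))
    return c['cx']+f*q[0]/-q[2],c['cy']-f*q[1]/-q[2]
def rayz(name,u,v,z):
    e=np.array(env.calibration(name)['eye']);p=px2w(name,u,v,1000)
    return e+(p-e)*(z-e[2])/(p[2]-e[2])
def cloud(name,d):
    c=env.calibration(name);f=200/np.tan(np.radians(c['vertical_fov']/2))
    v,u=np.mgrid[0:400,0:640]
    p=np.stack([(u-c['cx'])/f*d,-(v-c['cy'])/f*d,-d],-1)
    return p@np.array(c['rotation']).reshape(3,3).T+np.array(c['eye'])
E
python3 - <<'E'
from h import *
for n in('scene','top'):
    im,d=env.read_camera(n);cv2.imwrite(f'pics/{n}0.png',im);np.save(f'pics/{n}0.npy',d);print(n,env.calibration(n))
print(env.state())
E
```

```text
scene {'vertical_fov': 47.16052532795781, 'cx': 323.8344666523947, 'cy': 198.4873493426909, 'eye': array([ 947.08338521,  420.34129911, 1157.6762822 ]), 'rotation': array([ 0.5835507 , -0.00991521,  2.35480634])}
top {'vertical_fov': 55.2249780920134, 'cx': 315.365105983051, 'cy': 193.61763366757137, 'eye': array([ 357.33462109,  -44.80626246, 1371.30462537]), 'rotation': array([ 0.08957739, -0.00257837, -1.58320064])}
{'t': 0.1, 'joints': array([-1.29858663e+00,  4.91489654e-01,  1.55938052e+00, -5.51779270e-06,
        1.09171733e+00, -1.05619101e-01]), 'qvel': array([-1.30138440e-03,  3.66512795e-04, -1.13542834e-03,  1.79350474e-05,
       -1.75808942e-03,  5.26311615e-04]), 'tau': array([ 3.51497685e-03, -6.13620615e+01, -2.58606005e+01,  6.94848737e-02,
        4.69934859e-02, -4.84195459e-05]), 'eef_pos': array([ 230.52015006, -580.72303378,  233.12891045]), 'tcp_rot': array([-1.57069631e+00,  9.89829370e-04, -1.19296494e+00]), 'ft_force': array([-0.44936108,  1.04377288,  0.74861446]), 'moment': array([ 0.020486  ,  0.00512035, -0.01006417]), 'opening': 1.0038070779165553}
```

```bash
sed -i "s/^from cell import env/from cell import env\nfrom scipy.spatial.transform import Rotation as Ro/; s/np.array(c\['rotation'\]).reshape(3,3)/Ro.from_euler('xyz',c['rotation']).as_matrix()/" h.py; cat h.py|head -8
```

```text
import numpy as np,cv2
from cell import env
from scipy.spatial.transform import Rotation as Ro
def px2w(name,u,v,d):
    c=env.calibration(name);f=200/np.tan(np.radians(c['vertical_fov']/2))
    p=np.array([(u-c['cx'])/f*d,-(v-c['cy'])/f*d,-d])
    return Ro.from_euler('xyz',c['rotation']).as_matrix()@p+np.array(c['eye'])
def w2px(name,p):
```

View pics/scene0.png

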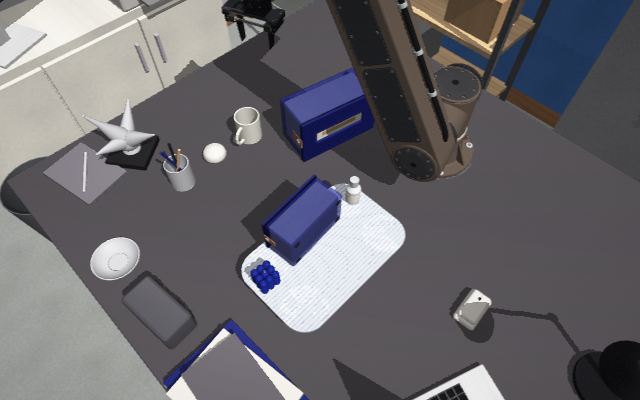

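View pics/top0.png

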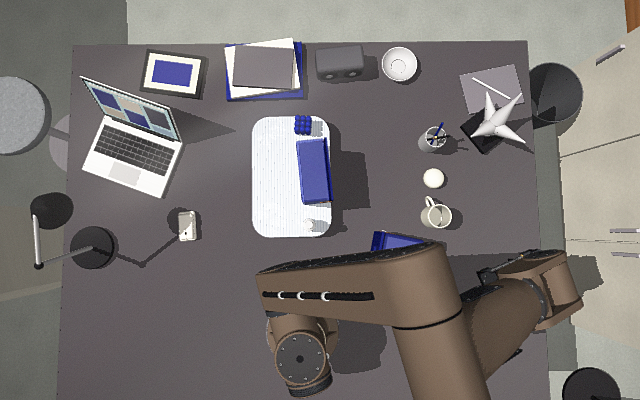

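```bash
python3 - <<'E'
from h import *
im=cv2.imread('pics/top0.png');d=np.load('pics/top0.npy');P=cloud('top',d)
ims=cv2.imread('pics/scene0.png');
cv2.imwrite('pics/c1.png',cv2.resize(im[100:250,230:350],None,fx=4,fy=4,interpolation=cv2.INTER_CUBIC))
cv2.imwrite('pics/c2.png',cv2.resize(ims[160:340,230:420],None,fx=3.3,fy=3.3,interpolation=cv2.INTER_CUBIC))
Z=P[...,2]; sub=np.zeros(Z.shape,bool); sub[95:260,235:350]=1
def rect(m,nm):
    m=cv2.morphologyEx(m.astype(np.uint8),cv2.MORPH_OPEN,np.ones((3,3)))
    n,l,s,c=cv2.connectedComponentsWithStats(m);k=1+s[1:,4].argmax()
    q=P[l==k]; r=cv2.minAreaRect(q[:,:2].astype(np.float32));print(nm,len(q),np.median(q[:,2]),r,s[k]);
    print(cv2.boxPoints(r).round(1).tolist())
rect(sub&(Z>40)&(Z<75),'tray')
rect(sub&(Z>165)&(Z<190),'box')
print('desk',Z[300,150],Z[200,350])
for nm,(u,v,zmin) in dict(candle=(303,124,75),bottle=(310,226,75),mug=(436,214,15),pen=(434,140,15),pw=(433,178,10),mouse=(187,226,8)).items():
    w=np.zeros(Z.shape,bool); w[v-22:v+23,u-22:u+23]=1
    w&=(Z>zmin)
    if nm=='candle': w&=(P[...,0]>0)&(np.arange(400)[:,None]<136)
    q=P[w]; print(nm,len(q),q.min(0).round(),q.max(0).round(),np.median(q,0).round())
E
```

```text
tray 6666 58.77496037079948 ((540.5709838867188, 35.25248718261719), (270.1175842285156, 420.27557373046875), 89.9422607421875) [ 252  116   79  121 6666]
[[330.29998779296875, -99.5999984741211], [750.5999755859375, -100.0], [750.7999877929688, 170.10000610351562], [330.6000061035156, 170.5]]
box 1973 178.42326726835995 ((541.4998168945312, -45.71271896362305), (200.49826049804688, 100.15544128417969), 5.249463081359863) [ 296  137   37   66 1973]
[[437.1000061035156, -5.0], [446.29998779296875, -104.80000305175781], [645.9000244140625, -86.4000015258789], [636.7000122070312, 13.300000190734863]]
desk -1.42575794354957 0.5815863969019119
candle 295 [357. -45.  75.] [ 739.   21. 1371.] [706. -11. 112.]
bottle 141 [351. -47.  78.] [ 438.   -8. 1371.] [367. -28. 123.]
mug 457 [ 355. -502.   15.] [ 463.  -45. 1371.] [ 399. -449.   66.]
pen 454 [ 357. -495.   15.] [ 696.  -45. 1371.] [ 658. -458.   71.]
pw 370 [ 357. -504.   11.] [ 565.  -45. 1371.] [ 525. -462.   36.]
mouse 520 [320. -45.   8.] [ 438.  471. 1371.] [370. 400.  29.]
```

View pics/c1.png

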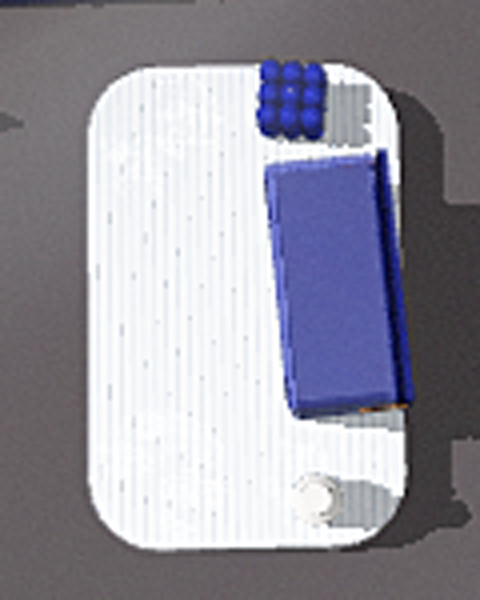

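View pics/c2.png

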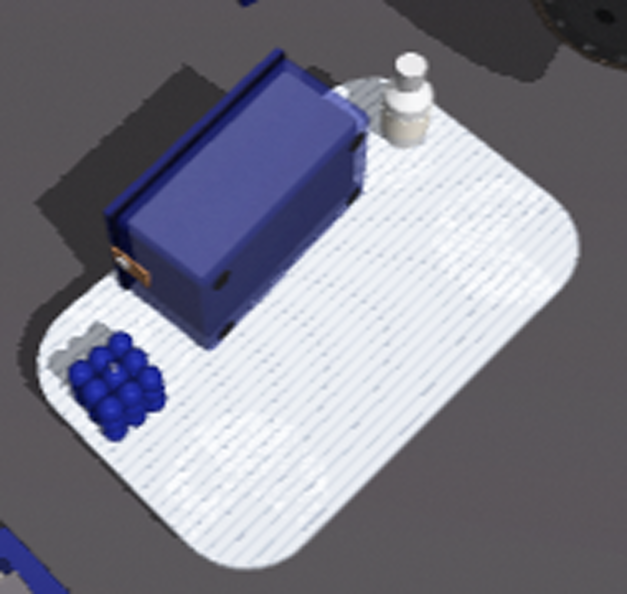

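The candidates for the tissue box are the blue box on the tray (top px 313,170; scene px 303,218) and a larger blue box on the desk by the arm (top px 395,243; scene px 330,115). The one on the tray is meant: its top face measures 200 x 100 mm at z = 178, as described, with the dark lid on the -y side. Next I check the decoy's height and the clearance.

```bash
python3 - <<'E'
from h import *
d=np.load('pics/scene0.npy');P=cloud('scene',d)
ims=cv2.imread('pics/scene0.png').astype(int)
m=np.zeros(d.shape,bool);m[60:165,270:375]=1
m&=(ims[...,0]>ims[...,2]+40)&(d>0)
q=P[m];print(np.percentile(q,[1,50,99],axis=0).round())
m=np.zeros(d.shape,bool);m[175:265,260:345]=1
m&=(ims[...,0]>ims[...,2]+40)&(d>0)
q=P[m];print('box',np.percentile(q,[1,50,99],axis=0).round())
q=q[q[:,2]>172];print('top',cv2.minAreaRect(q[:,:2].astype(np.float32)),np.median(q[:,2]))
E
```

```text
[[  78. -371.    4.]
 [ 222. -254.  163.]
 [ 342. -202.  170.]]
box [[446. -98.  70.]
 [548. -24. 177.]
 [642.  11. 182.]]
top ((541.7994384765625, -46.461647033691406), (199.788818359375, 101.66232299804688), 4.91115665435791) 177.8203367017037
```

>>> move_arm([
  {"ty":-0.8,"ry":-0.11},
  {"ty":-0.8,"ry":-0.117},
  {"ty":-0.8,"ry":-0.117},
  {"ty":-0.8,"ry":-0.117},
  {"ty":-0.8,"ry":-0.117},
  {"ty":-0.8,"ry":-0.117},
  {"ty":-0.8,"ry":-0.117},
  {"ty":-0.8,"ry":-0.117},
  {"ty":-0.8,"ry":-0.117},
  {"ty":-0.8,"ry":-0.117},
])

```text
validation failed for argument at $.ro...
```

>>> move_arm([
  {"tx":0,"ty":-0.8,"tz":0,"rx":0,"ry":-0.11,"rz":0,"grip":100},
  {"tx":0,"ty":-0.8,"tz":0,"rx":0,"ry":-0.117,"rz":0,"grip":100},
  {"tx":0,"ty":-0.8,"tz":0,"rx":0,"ry":-0.117,"rz":0,"grip":100},
  {"tx":0,"ty":-0.8,"tz":0,"rx":0,"ry":-0.117,"rz":0,"grip":100},
  {"tx":0,"ty":-0.8,"tz":0,"rx":0,"ry":-0.117,"rz":0,"grip":100},
  {"tx":0,"ty":-0.8,"tz":0,"rx":0,"ry":-0.117,"rz":0,"grip":100},
  {"tx":0,"ty":-0.8,"tz":0,"rx":0,"ry":-0.117,"rz":0,"grip":100},
  {"tx":0,"ty":-0.8,"tz":0,"rx":0,"ry":-0.117,"rz":0,"grip":100},
  {"tx":0,"ty":-0.8,"tz":0,"rx":0,"ry":-0.117,"rz":0,"grip":100},
  {"tx":0,"ty":-0.8,"tz":0,"rx":0,"ry":-0.117,"rz":0,"grip":100},
])

```text
t: 0.93
eef_pos: [230.5, -580.8, 313.7]
tcp_rot: [-1.57, 0.0, -0.024]
ft_force: [-0.8, 0.3, -0.5]
opening: 1.001
```

>>> move_arm([
  {"tx":2.1,"ty":0,"tz":2.9,"rx":0,"ry":0,"rz":0,"grip":100},
  {"tx":2.1,"ty":0,"tz":2.9,"rx":0,"ry":0,"rz":0,"grip":100},
  {"tx":2.1,"ty":0,"tz":2.9,"rx":0,"ry":0,"rz":0,"grip":100},
  {"tx":2.1,"ty":0,"tz":2.9,"rx":0,"ry":0,"rz":0,"grip":100},
  {"tx":2.1,"ty":0,"tz":2.9,"rx":0,"ry":0,"rz":0,"grip":100},
  {"tx":2.1,"ty":0,"tz":2.9,"rx":0,"ry":0,"rz":0,"grip":100},
  {"tx":2.1,"ty":0,"tz":2.9,"rx":0,"ry":0,"rz":0,"grip":100},
  {"tx":2.1,"ty":0,"tz":2.9,"rx":0,"ry":0,"rz":0,"grip":100},
  {"tx":2.1,"ty":0,"tz":2.9,"rx":0,"ry":-0.057,"rz":0,"grip":100},
  {"tx":2.1,"ty":0,"tz":2.9,"rx":0,"ry":-0.057,"rz":0,"grip":100},
])

```text
t: 1.77
eef_pos: [448.4, -294.6, 313.5]
tcp_rot: [-1.571, 0.0, 0.086]
ft_force: [0.5, 0.1, 0.2]
opening: 1.001
```

>>> move_arm([
  {"tx":2.3,"ty":0,"tz":2.9,"rx":0,"ry":0,"rz":0,"grip":100},
  {"tx":2.3,"ty":0,"tz":2.9,"rx":0,"ry":0,"rz":0,"grip":100},
  {"tx":2.3,"ty":0,"tz":2.9,"rx":0,"ry":0,"rz":0,"grip":100},
  {"tx":2.3,"ty":0,"tz":2.9,"rx":0,"ry":0,"rz":0,"grip":100},
  {"tx":2.3,"ty":0,"tz":2.9,"rx":0,"ry":0,"rz":0,"grip":100},
  {"tx":0,"ty":2.6,"tz":0,"rx":0,"ry":0,"rz":0,"grip":100},
  {"tx":0,"ty":2.6,"tz":0,"rx":0,"ry":0,"rz":0,"grip":100},
  {"tx":0,"ty":2.6,"tz":0,"rx":0,"ry":0,"rz":0,"grip":100},
  {"tx":0,"ty":2.6,"tz":0,"rx":0,"ry":0,"rz":0,"grip":100},
  {"tx":0,"ty":2.6,"tz":0,"rx":0,"ry":0,"rz":0,"grip":100},
])

```text
t: 2.6
eef_pos: [549.8, -141.7, 182.3]
tcp_rot: [-1.571, 0.0, 0.084]
ft_force: [0.6, -0.0, -0.6]
opening: 0.996
```

```bash
python3 - <<'E'
from h import *
im,d=env.read_camera('scene');cv2.imwrite('pics/s1.png',cv2.resize(im[100:350,170:490],None,fx=2.4,fy=2.4));print(env.state()['eef_pos'],env.state()['ft_force'])
E
```

```text
[ 548.00024126 -141.24259368  177.63094815] [-1.45799488  0.55093603 -4.15187699]
```

View pics/s1.png

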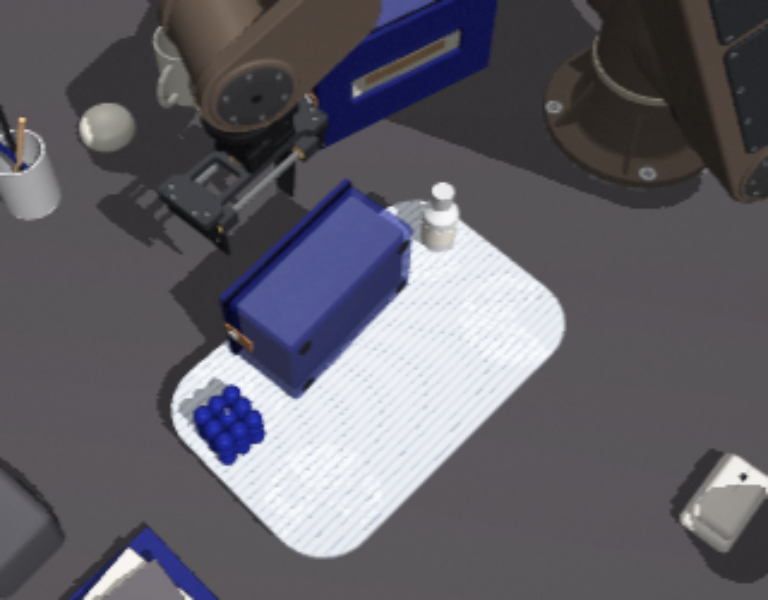

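The hand is behind the lid (crop px 240,200), clear of the box. Next, approach and push.

>>> move_arm([
  {"tx":0,"ty":0,"tz":1.2,"rx":0,"ry":0,"rz":0,"grip":100},
  {"tx":0,"ty":0,"tz":1.0,"rx":0,"ry":0,"rz":0,"grip":100},
  {"tx":0,"ty":0,"tz":0.6,"rx":0,"ry":0,"rz":0,"grip":100},
  {"tx":0,"ty":0,"tz":0.4,"rx":0,"ry":0,"rz":0,"grip":100},
  {"tx":0,"ty":0,"tz":0.4,"rx":0,"ry":0,"rz":0,"grip":100},
  {"tx":0,"ty":0,"tz":0.4,"rx":0,"ry":0,"rz":0,"grip":100},
  {"tx":0,"ty":0,"tz":0.4,"rx":0,"ry":0,"rz":0,"grip":100},
  {"tx":0,"ty":0,"tz":0.4,"rx":0,"ry":0,"rz":0,"grip":100},
  {"tx":0,"ty":0,"tz":0.4,"rx":0,"ry":0,"rz":0,"grip":100},
  {"tx":0,"ty":0,"tz":0.4,"rx":0,"ry":0,"rz":0,"grip":100},
])

```text
t: 3.48
eef_pos: [546.0, -86.9, 185.1]
tcp_rot: [-1.573, -0.003, 0.085]
ft_force: [0.3, -6.9, 8.2]
opening: 0.999
```

```bash
python3 - <<'E'
from h import *
im,d=env.read_camera('scene');cv2.imwrite('pics/s2.png',cv2.resize(im[100:350,170:490],None,fx=2.4,fy=2.4));print(env.state()['eef_pos'],env.state()['ft_force'])
E
```

```text
[545.85753273 -86.20425504 184.95660684] [ 0.28520108 -2.35999076  1.99482111]
```

View pics/s2.png

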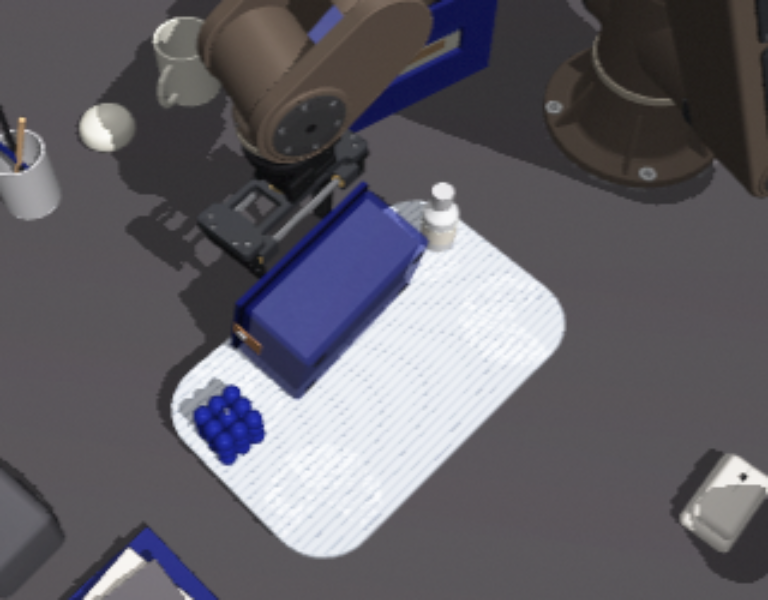

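The box is tipping about its heel, with no visible slide. I continue the push.

>>> move_arm([
  {"tx":0,"ty":0,"tz":0.4,"rx":0,"ry":0,"rz":0,"grip":100},
  {"tx":0,"ty":0,"tz":0.4,"rx":0,"ry":0,"rz":0,"grip":100},
  {"tx":0,"ty":0,"tz":0.4,"rx":0,"ry":0,"rz":0,"grip":100},
  {"tx":0,"ty":0,"tz":0.4,"rx":0,"ry":0,"rz":0,"grip":100},
  {"tx":0,"ty":0,"tz":0.4,"rx":0,"ry":0,"rz":0,"grip":100},
  {"tx":0,"ty":0,"tz":0.4,"rx":0,"ry":0,"rz":0,"grip":100},
  {"tx":0,"ty":0,"tz":0.3,"rx":0,"ry":0,"rz":0,"grip":100},
])

```text
t: 4.12
eef_pos: [545.9, -62.1, 188.4]
tcp_rot: [-1.578, -0.01, 0.085]
ft_force: [0.1, -19.0, 36.7]
opening: 0.999
```

```bash
python3 - <<'E'
from h import *
im,d=env.read_camera('scene');cv2.imwrite('pics/s3.png',cv2.resize(im[100:350,170:490],None,fx=2.4,fy=2.4));print(env.state()['eef_pos'],env.state()['ft_force'])
E
```

```text
[545.83458318 -61.50250961 188.25020611] [  1.64471529 -13.65426488  27.65568597]
```

View pics/s3.png

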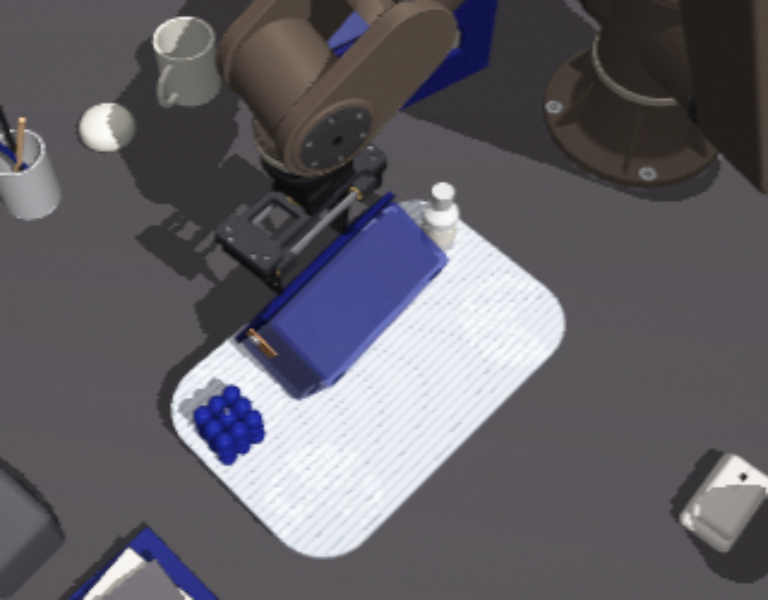

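The 37 N upward force is a friction jam: the force points almost through the heel, because the lid face rises as the fingers move level. I ease back and up, then follow the arc.

>>> move_arm([
  {"tx":0,"ty":-0.3,"tz":-0.4,"rx":0,"ry":0,"rz":0,"grip":100},
  {"tx":0,"ty":-0.5,"tz":-0.3,"rx":0,"ry":0,"rz":0,"grip":100},
  {"tx":0,"ty":-0.6,"tz":0,"rx":0,"ry":0,"rz":0,"grip":100},
])

```text
t: 4.42
eef_pos: [543.4, -66.5, 197.9]
tcp_rot: [-1.571, 0.0, 0.083]
ft_force: [-0.1, -0.3, -0.1]
opening: 1.002
```

>>> move_arm([
  {"tx":0,"ty":-0.2,"tz":0.4,"rx":0,"ry":0,"rz":0,"grip":100},
  {"tx":0,"ty":-0.2,"tz":0.4,"rx":0,"ry":0,"rz":0,"grip":100},
  {"tx":0,"ty":-0.2,"tz":0.4,"rx":0,"ry":0,"rz":0,"grip":100},
])

```text
t: 4.67
eef_pos: [542.5, -53.8, 203.9]
tcp_rot: [-1.571, 0.0, 0.084]
ft_force: [-0.4, -1.1, 3.0]
opening: 0.998
```

```bash
python3 - <<'E'
from h import *
im,d=env.read_camera('scene');cv2.imwrite('pics/s4.png',cv2.resize(im[100:350,170:490],None,fx=2.4,fy=2.4));print(env.state()['eef_pos'],env.state()['ft_force'])
E
```

```text
[542.45034403 -53.14051757 204.06154968] [0.18443218 0.11309383 0.21126837]
```

View pics/s4.png

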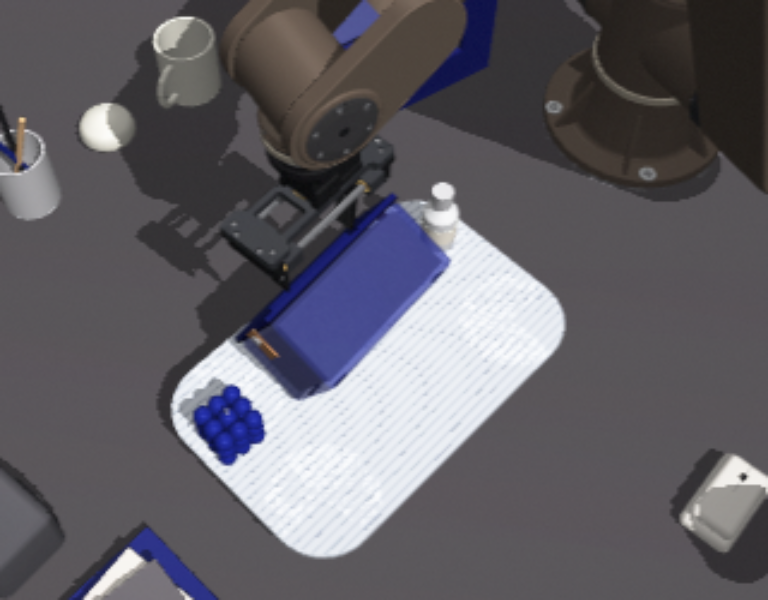

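>>> move_arm([
  {"tx":0,"ty":-0.2,"tz":0.4,"rx":0,"ry":0,"rz":0,"grip":100},
  {"tx":0,"ty":-0.2,"tz":0.4,"rx":0,"ry":0,"rz":0,"grip":100},
  {"tx":0,"ty":-0.15,"tz":0.4,"rx":0,"ry":0,"rz":0,"grip":100},
  {"tx":0,"ty":-0.15,"tz":0.4,"rx":0,"ry":0,"rz":0,"grip":100},
  {"tx":0,"ty":-0.1,"tz":0.4,"rx":0,"ry":0,"rz":0,"grip":100},
])

```text
t: 5.13
eef_pos: [540.8, -33.9, 211.7]
tcp_rot: [-1.571, 0.0, 0.084]
ft_force: [-0.1, -0.6, 1.0]
opening: 0.998
```

```bash
python3 - <<'E'
from h import *
im,d=env.read_camera('scene');cv2.imwrite('pics/s5.png',cv2.resize(im[100:350,170:490],None,fx=2.4,fy=2.4));print(env.state()['eef_pos'],env.state()['ft_force'])
E
```

```text
[540.79437468 -33.40314338 211.84869164] [-0.42642622  0.73204389  0.85029082]
```

View pics/s5.png

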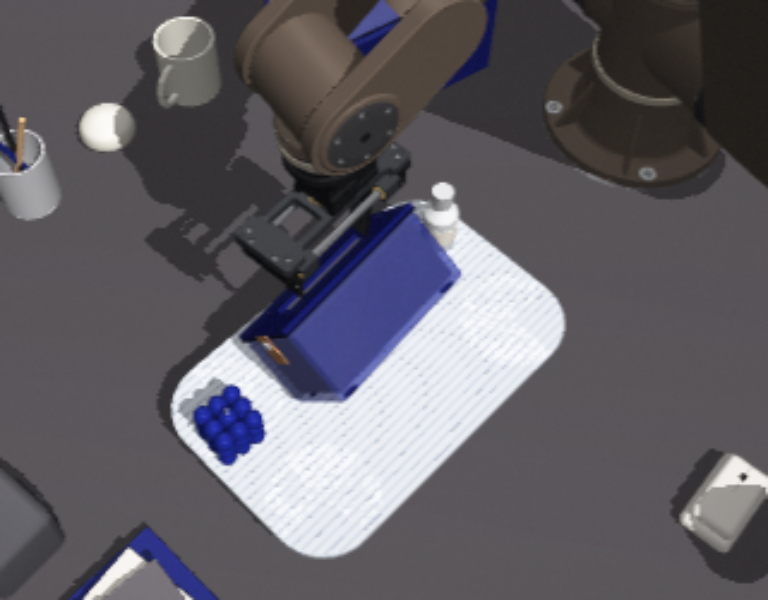

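The force is low and the tilt is close to the balance point. I keep going along the arc.

>>> move_arm([
  {"tx":0,"ty":-0.1,"tz":0.3,"rx":0,"ry":0,"rz":0,"grip":100},
  {"tx":0,"ty":-0.1,"tz":0.3,"rx":0,"ry":0,"rz":0,"grip":100},
  {"tx":0,"ty":-0.1,"tz":0.3,"rx":0,"ry":0,"rz":0,"grip":100},
  {"tx":0,"ty":-0.1,"tz":0.3,"rx":0,"ry":0,"rz":0,"grip":100},
  {"tx":0,"ty":-0.1,"tz":0,"rx":0,"ry":0,"rz":0,"grip":100},
])

```text
t: 5.6
eef_pos: [539.8, -22.0, 216.7]
tcp_rot: [-1.571, 0.0, 0.084]
ft_force: [-0.5, -0.6, -0.1]
opening: 1.002
```

```bash
python3 - <<'E'
from h import *
im,d=env.read_camera('scene');cv2.imwrite('pics/s6.png',cv2.resize(im[100:350,170:490],None,fx=2.4,fy=2.4));print(env.state()['eef_pos'],env.state()['ft_force'])
E
```

```text
[539.93704336 -22.20905495 216.91831662] [-1.34120915e-03 -2.13160198e-01  1.45569662e+00]
```

View pics/s6.png

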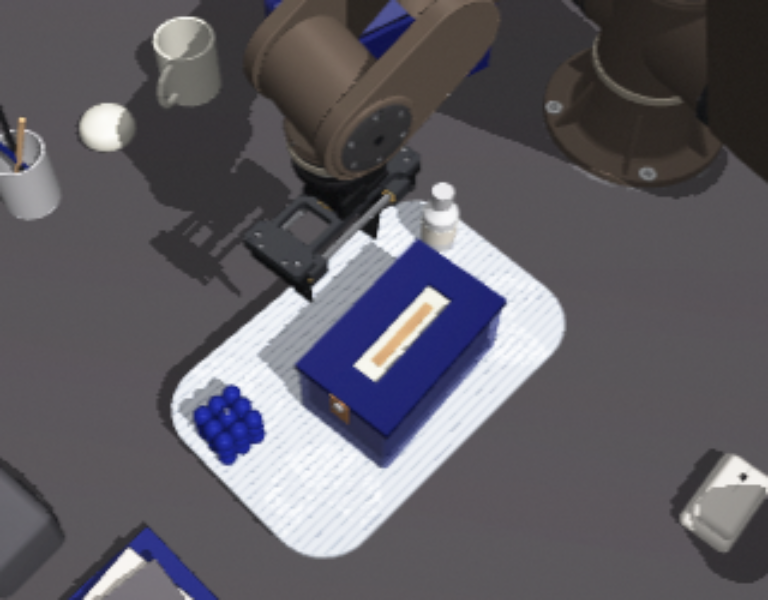

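The box has dropped onto its base, lid up (crop px 400,335). I measure it and plan the push back.

```bash
cat > m.py <<'E'
from h import *
import sys
im,d=env.read_camera('scene');P=cloud('scene',d);Z=P[...,2]
cv2.imwrite(f'pics/{sys.argv[1]}.png',cv2.resize(im[100:350,170:490],None,fx=2.4,fy=2.4))
m=((Z>148)&(Z<168)&(P[...,0]>400)&(P[...,0]<690)&(P[...,1]>-30)&(P[...,1]<200)&(d>0)).astype(np.uint8)
m=cv2.morphologyEx(m,cv2.MORPH_OPEN,np.ones((3,3)))
n,l,s,c=cv2.connectedComponentsWithStats(m);k=1+s[1:,4].argmax();q=P[l==k]
print('lid',cv2.minAreaRect(q[:,:2].astype(np.float32)),np.percentile(q[:,2],[5,50,95]).round(1))
q=P[(Z>56)&(Z<61)&(P[...,0]>300)&(P[...,0]<780)&(abs(P[...,1]-35)<160)]
print('tray',cv2.minAreaRect(q[:,:2].astype(np.float32)))
s=env.state();print(s['t'],s['eef_pos'].round(1),s['tcp_rot'].round(3),s['ft_force'].round(1))
E
python3 m.py s7
```

```text
lid ((533.1324462890625, 66.50929260253906), (205.2902069091797, 122.6978759765625), 5.0628557205200195) [151.2 157.4 160.9]
tray ((540.4790649414062, 33.50218963623047), (420.87066650390625, 271.619140625), 0.4359217584133148)
5.7 [540.  -22.3 216.8] [-1.571 -0.     0.084] [ 0.2  0.9 -0.6]
```

>>> move_arm([
  {"tx":0,"ty":-2.5,"tz":0,"rx":0,"ry":0.084,"rz":0,"grip":100},
  {"tx":0,"ty":-2.0,"tz":0,"rx":0,"ry":0,"rz":0,"grip":100},
  {"tx":0,"ty":0,"tz":3.8,"rx":0,"ry":0,"rz":0,"grip":100},
  {"tx":0,"ty":0,"tz":3.8,"rx":0,"ry":0,"rz":0,"grip":100},
  {"tx":0,"ty":0,"tz":3.8,"rx":0,"ry":0,"rz":0,"grip":100},
  {"tx":0,"ty":0,"tz":3.8,"rx":0,"ry":0,"rz":0,"grip":100},
  {"tx":0,"ty":0,"tz":3.8,"rx":0,"ry":0,"rz":0,"grip":100},
  {"tx":0,"ty":0,"tz":0,"rx":0,"ry":0,"rz":0,"grip":100},
  {"tx":0,"ty":0,"tz":0,"rx":0,"ry":0,"rz":0,"grip":100},
])

```text
t: 6.45
eef_pos: [539.6, 169.1, 261.4]
tcp_rot: [-1.571, 0.0, 0.003]
ft_force: [0.7, -0.6, -0.1]
opening: 1.001
```

Next I go down to TCP z of about 115 and tilt the fingertips slightly towards the box.

>>> move_arm([
  {"tx":0,"ty":3.0,"tz":0,"rx":0,"ry":0,"rz":0,"grip":100},
  {"tx":0,"ty":3.0,"tz":0,"rx":0,"ry":0,"rz":0,"grip":100},
  {"tx":0,"ty":3.0,"tz":0,"rx":0,"ry":0,"rz":0,"grip":100},
  {"tx":0,"ty":3.0,"tz":0,"rx":0,"ry":0,"rz":0,"grip":100},
  {"tx":0,"ty":1.5,"tz":0,"rx":0,"ry":0,"rz":0,"grip":100},
  {"tx":0,"ty":1.0,"tz":0,"rx":0,"ry":0,"rz":0,"grip":100},
  {"tx":0,"ty":0,"tz":0,"rx":-0.1,"ry":0,"rz":0,"grip":100},
  {"tx":0,"ty":0,"tz":0,"rx":0,"ry":0,"rz":0,"grip":100},
  {"tx":0,"ty":0,"tz":0,"rx":0,"ry":0,"rz":0,"grip":100},
])

```text
t: 7.2
eef_pos: [540.2, 167.8, 116.9]
tcp_rot: [-1.669, -0.0, 0.001]
ft_force: [0.1, 0.4, -0.0]
opening: 0.999
```

```bash
python3 m.py s8
```

```text
lid ((532.8103637695312, 66.49793243408203), (206.26902770996094, 121.531494140625), 5.840954303741455) [150.9 157.3 160.8]
tray ((540.8889770507812, 33.533042907714844), (420.5541687011719, 271.135009765625), 0.5756825804710388)
7.25 [540.2 167.6 117.2] [-1.668e+00 -1.000e-03  1.000e-03] [ 0.3 -0.3 -0.2]
```

View pics/s8.png

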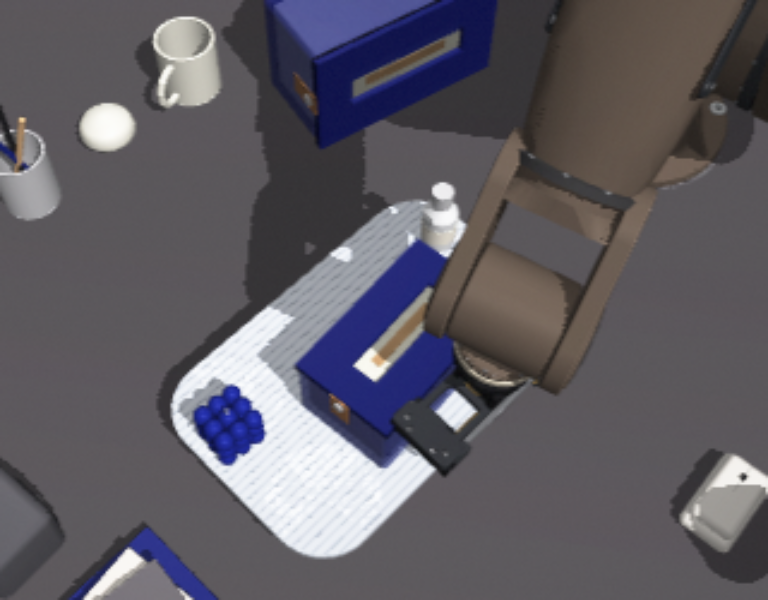

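>>> move_arm([
  {"tx":0,"ty":0.1,"tz":-0.8,"rx":0,"ry":0,"rz":0,"grip":100},
  {"tx":0,"ty":0.1,"tz":-0.8,"rx":0,"ry":0,"rz":0,"grip":100},
  {"tx":0,"ty":0.05,"tz":-0.5,"rx":0,"ry":0,"rz":0,"grip":100},
  {"tx":0,"ty":0.05,"tz":-0.4,"rx":0,"ry":0,"rz":0,"grip":100},
  {"tx":0,"ty":0.05,"tz":-0.4,"rx":0,"ry":0,"rz":0,"grip":100},
  {"tx":0,"ty":0.05,"tz":-0.4,"rx":0,"ry":0,"rz":0,"grip":100},
  {"tx":0,"ty":0.04,"tz":-0.4,"rx":0,"ry":0,"rz":0,"grip":100},
  {"tx":0,"ty":0.04,"tz":-0.4,"rx":0,"ry":0,"rz":0,"grip":100},
  {"tx":0,"ty":0.04,"tz":-0.4,"rx":0,"ry":0,"rz":0,"grip":100},
])

```text
t: 8.0
eef_pos: [539.9, 122.1, 116.0]
tcp_rot: [-1.671, -0.0, -0.0]
ft_force: [1.2, 5.4, 3.4]
opening: 1.003
```

```bash
python3 m.py s9
```

```text
lid ((552.9332885742188, 47.69464111328125), (151.6107940673828, 121.07528686523438), 0.2433795928955078) [150.8 157.4 160.9]
tray ((544.1168823242188, 33.640037536621094), (414.2673645019531, 271.5470275878906), 0.4172503650188446)
8.05 [539.7 121.5 116. ] [-1.671  0.    -0.   ] [1.9 2.3 2. ]
```

View pics/s9.png

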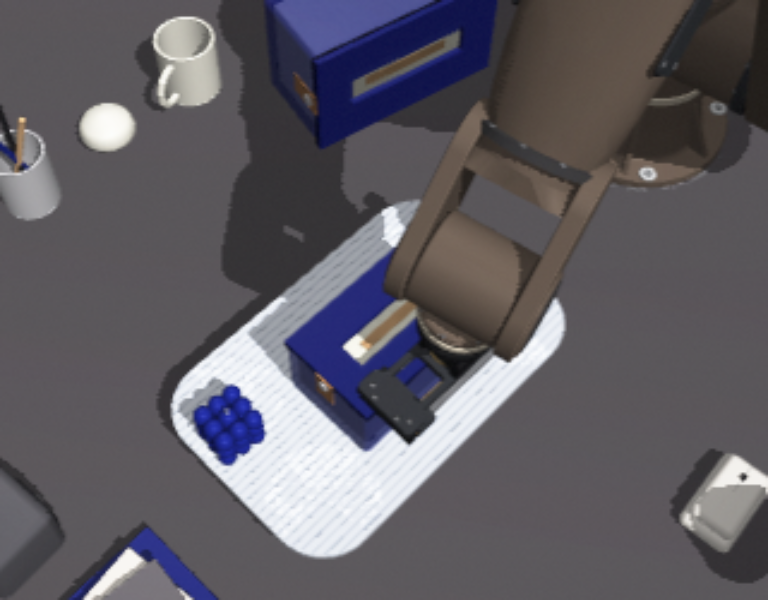

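The box is now square at y of about 48. It needs about 13 mm more.

>>> move_arm([
  {"tx":0,"ty":0.04,"tz":-0.4,"rx":0,"ry":0,"rz":0,"grip":100},
  {"tx":0,"ty":0.04,"tz":-0.4,"rx":0,"ry":0,"rz":0,"grip":100},
  {"tx":0,"ty":0.04,"tz":-0.4,"rx":0,"ry":0,"rz":0,"grip":100},
  {"tx":0,"ty":0,"tz":0,"rx":0,"ry":0,"rz":0,"grip":100},
  {"tx":0,"ty":0,"tz":1.0,"rx":0,"ry":0,"rz":0,"grip":100},
  {"tx":0,"ty":0,"tz":2.0,"rx":0,"ry":0,"rz":0,"grip":100},
  {"tx":0,"ty":0,"tz":3.0,"rx":0,"ry":0,"rz":0,"grip":100},
  {"tx":0,"ty":0,"tz":3.0,"rx":0,"ry":0,"rz":0,"grip":100},
  {"tx":0,"ty":-2.0,"tz":3.5,"rx":0,"ry":0,"rz":0,"grip":100},
  {"tx":0,"ty":-2.5,"tz":3.5,"rx":0,"ry":0,"rz":0,"grip":100},
])

```text
t: 8.88
eef_pos: [538.4, 274.2, 142.6]
tcp_rot: [-1.673, 0.004, -0.0]
ft_force: [0.6, -0.4, 0.1]
opening: 0.999
```

>>> move_arm([
  {"tx":0,"ty":-3.5,"tz":2.5,"rx":0,"ry":0,"rz":0,"grip":100},
  {"tx":0,"ty":-3.5,"tz":2.5,"rx":0,"ry":0,"rz":0,"grip":100},
  {"tx":0,"ty":-3.5,"tz":2.5,"rx":0,"ry":0,"rz":0,"grip":100},
  {"tx":0,"ty":-3.5,"tz":2.5,"rx":0,"ry":0,"rz":0,"grip":100},
  {"tx":0,"ty":0,"tz":2.0,"rx":0,"ry":0,"rz":0,"grip":100},
  {"tx":0,"ty":0,"tz":0,"rx":0,"ry":0,"rz":0,"grip":100},
  {"tx":0,"ty":0,"tz":0,"rx":0,"ry":0,"rz":0,"grip":100},
])

```text
t: 9.47
eef_pos: [538.9, 403.4, 266.2]
tcp_rot: [-1.672, 0.002, 0.002]
ft_force: [0.4, -0.6, -0.6]
opening: 1.002
```

```bash
python3 m.py s10; python3 - <<'E'
from h import *
im,d=env.read_camera('top');P=cloud('top',d);Z=P[...,2]
cv2.imwrite('pics/t10.png',im)
m=(Z>148)&(Z<168)&(P[...,0]>400)&(P[...,0]<660)&(P[...,1]>-60)&(P[...,1]<130)&(d>0)
m=cv2.morphologyEx(m.astype(np.uint8),cv2.MORPH_OPEN,np.ones((3,3)))>0
q=P[m];print('toplid',cv2.minAreaRect(q[:,:2].astype(np.float32)),np.median(q[:,2]))
E
```

```text
lid ((526.3572998046875, 36.28852081298828), (122.60631561279297, 204.34230041503906), 89.78805541992188) [151.2 157.4 160.9]
tray ((540.4995727539062, 33.70857238769531), (421.6486511230469, 272.0517272949219), 0.40836456418037415)
9.5167 [539.1 402.5 266. ] [-1.673e+00  2.000e-03  1.000e-03] [-0.4 -0.6 -0.1]
toplid ((525.2487182617188, 36.131099700927734), (119.41410064697266, 201.3560028076172), 89.67206573486328) 158.08661806778628
```

View pics/t10.png

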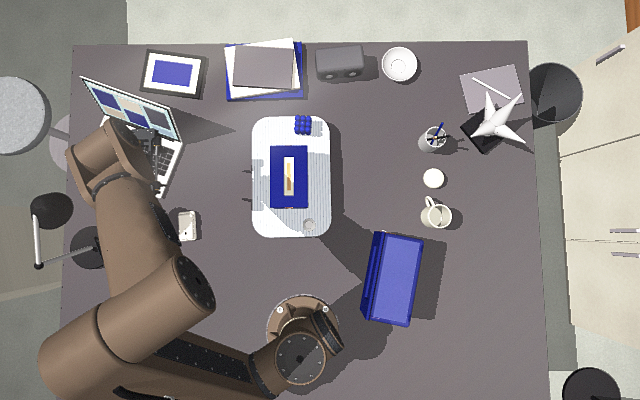

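View pics/s10.png

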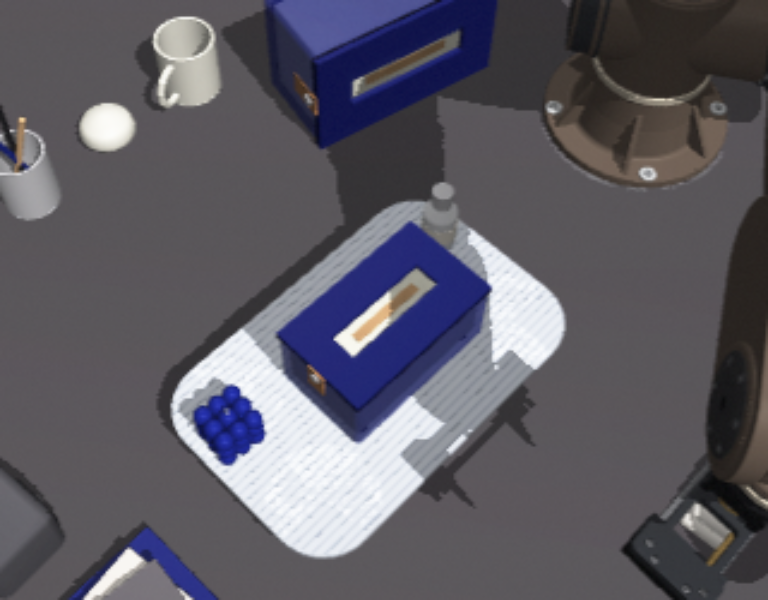

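Both cameras put the box at about (525.5, 36), against the tray's middle at (540.5, 35), which is inside tolerance. I raise the hand a little, further from the laptop, and compare the bystanders.

>>> move_arm([
  {"tx":0,"ty":-2.5,"tz":0,"rx":0,"ry":0,"rz":0,"grip":100},
  {"tx":0,"ty":-2.5,"tz":-2.0,"rx":0,"ry":0,"rz":0,"grip":100},
  {"tx":0,"ty":-2.5,"tz":-2.0,"rx":0,"ry":0,"rz":0,"grip":100},
  {"tx":0,"ty":-1.0,"tz":-1.0,"rx":0,"ry":0,"rz":0,"grip":100},
  {"tx":0,"ty":0,"tz":0,"rx":0,"ry":0,"rz":0,"grip":100},
  {"tx":0,"ty":0,"tz":0,"rx":0,"ry":0,"rz":0,"grip":100},
  {"tx":0,"ty":0,"tz":0,"rx":0,"ry":0,"rz":0,"grip":100},
])

```text
t: 10.15
eef_pos: [539.6, 361.2, 354.9]
tcp_rot: [-1.672, 0.002, -0.001]
ft_force: [0.4, -0.5, -0.1]
opening: 1.0
```

```bash
python3 m.py s11; python3 - <<'E'
from h import *
im,d=env.read_camera('top');P1=cloud('top',d);P0=cloud('top',np.load('pics/top0.npy'))
for nm,(u,v,lo,hi) in dict(candle=(303,124,75,117),bottle=(309,226,120,160),mug=(436,214,60,100),pen=(434,140,60,110),pw=(433,178,15,45),mouse=(187,226,12,36)).items():
    r=[]
    for P in(P0,P1):
        w=P[v-22:v+23,u-22:u+23].reshape(-1,3); w=w[(w[:,2]>lo)&(w[:,2]<hi)]
        if nm=='candle': w=w[w[:,0]>672]
        r.append(w[:,:2].mean(0).round(1).tolist())
    print(nm,r)
E
```

```text
lid ((526.77734375, 36.24304962158203), (203.5328369140625, 122.33770751953125), 0.09646555036306381) [151.2 157.5 160.9]
tray ((540.3599853515625, 33.48573303222656), (421.062744140625, 271.8084716796875), 0.40369024872779846)
10.2 [539.6 361.5 354.8] [-1.672  0.003 -0.   ] [ 0.5 -0.  -0.3]
candle [[706.8, -8.8], [707.3, -9.0]]
bottle [[369.3, -26.8], [395.3, -9.5]]
mug [[400.2, -460.8], [400.3, -461.8]]
pen [[660.6, -458.5], [660.8, -457.8]]
pw [[526.7, -465.7], [527.3, -465.8]]
mouse [[371.3, 401.0], [375.8, 399.6]]
```

The bottle's window now takes in part of the box, so I recheck it.

```bash
python3 - <<'E'
from h import *
im,d=env.read_camera('top');P1=cloud('top',d);P0=cloud('top',np.load('pics/top0.npy'))
for P in(P0,P1):
    w=P[204:249,287:332].reshape(-1,3); w=w[(w[:,2]>100)&(w[:,2]<165)&(w[:,0]<405)]
    print(len(w),w.mean(0).round(1),w[:,2].max())
cv2.imwrite('pics/t12.png',cv2.resize(im[100:260,150:350],None,fx=3.5,fy=3.5))
E
```

```text
126 [368.7 -26.9 133.3] 162.06326240973317
124 [369.  -26.8 133.9] 161.18906154738147
```

View pics/t12.png

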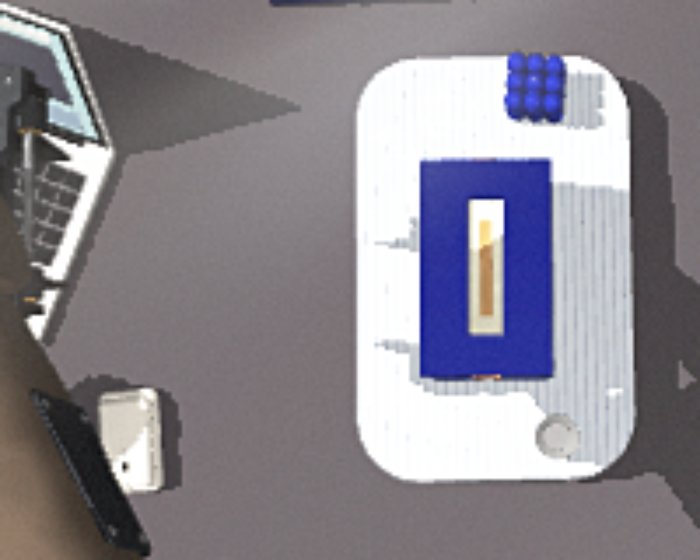

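The box stands lid up and square on the tray (crop px 487,270). The bottle and candle are unmoved, and the mouse is only partly hidden by the arm, which explains its 4 mm. I hand the job in.

```bash
python3 -c "
from cell import env
print(env.job_done())"
```

```text
the job is handed in; nothing more can be done
None
```

The tissue box is back on its base, lid up, on the tray. I pushed its lid side with both open fingers until it tipped over its heel edge and dropped onto its base. I then pushed it about 30 mm towards -y from the other side, which also squared it, and withdrew the hand. The job was handed in at about 10 s; no verdict is reported.

- **Position:** both cameras agree on about -14 mm along the tray and +1 to +3 mm across it, with a limit of 25 mm.
- **Angle and height:** the long sides are within about 0.5° of the tray's. The lid is at z ≈ 158, as it should be with the base on the tray.
- **Hand:** it finished well clear, with no force on the wrist.
- **Bystanders:** the candle, bottle, mug, pen cup and paperweight measured within about 1 mm of their start. The mouse read about 4–5 mm off, but it was partly hidden by the arm and the hand stayed well above it.
- **Fault on the way:** the first level push jammed against the rising lid face, with up to about 37 N upwards on the wrist. I eased back and finished the tip along an arc with little force. I did not measure the height of the heel edge, but it showed no visible lift in the pictures.

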